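Refit the knob of a bit carousel

TASK

Take the yellow-handled index pin out of its wooden stand and push it fully down, handle against the steel, through the hole in the bit carousel's side ear so that the turntable is locked. Then fit the off-white ceramic knob on the carousel's D-shaped brass shaft: turn it until its flat matches the flat of the shaft, push it on and press it, with its sprung copper collar, right down to the stop. Finish while still holding the knob with the gripper and pressing it down; leave the pin in, and do not disturb the other things on the board.

Things in the scene. Friction and masses are not known exactly. Their poses are not given: they have to be found in the camera images.
- pin: loose index pin standing upright in the stand, 74 mm long, 40 g: steel shaft 8 mm in diameter and 40 mm long with a chamfered foot, below a round yellow plastic handle 14 mm in diameter and 34 mm long. Origin: centre of the foot end; z runs up along the pin (handle from z = 40 to 74 mm). It lifts straight out.
- pin_stand: fixed dark wooden block 50 x 50 x 35 mm with a hole 9.5 mm in diameter and 30 mm deep in the middle of its top, in which the pin stands (foot 5 mm above the board, so 10 mm of shaft shows below the handle). Origin: centre of its underside. It may stand left or right of the carousel, the knob then being on the other side.
- carousel: the fixed round base of the steel bit carousel, 140 mm in diameter, with an ear on its -x side; the turntable (disc 150 mm in diameter, top 48 mm above the board) turns on it. Origin: on the axis, at the board. Short coloured bits stand in the disc 62 mm from the axis, up to 66 mm above the board, none within 70 degrees of the ear.
- turntable (a joint): angle of the turntable on its base (rad, positive anticlockwise from above). It starts at 0, where the hole of its ear stands exactly over that of the base's ear; a little friction (0.15 N m) holds it there.
- index_hole (a point): mouth of the hole in the turntable's ear, 95 mm from the axis on its -x side, 48 mm above the board. The ear is 34 mm wide; the hole is 9.5 mm in diameter with a 2 mm chamfer and goes on straight through the base's ear below (2 mm gap) down to the board. With the pin home its handle rests on the ear and its foot stands 8 mm above the board.
- d_shaft (a point): centre of the upper end of the upright brass D-shaft on the turntable's axis, 72 mm above the board; it turns with the turntable. Diameter 18 mm, with one flat, 3 mm from the axis, facing this frame's +x (away from the ear); the top 3 mm taper. z is up.
- spring_collar (a joint): how far the sprung copper collar round the foot of the D-shaft is pressed down (m): 0 free (its top 60 mm above the board), 0.005 at its hard stop (top 55 mm above the board). The collar is 34 mm across; the spring pushes back with about 4 N at first and 11 N at the stop, so the knob rises again when let go.
- knob: loose off-white ceramic knob, about 90 g, upright on the board: round skirt 48 mm across, 20 mm high; on it a bar grip 36 mm long (along x), 18 mm wide (y), 20 to 47 mm above the underside. A black line marks the bar's +x half. Origin: centre of the underside, z up, where its D-bore opens (see knob_bore). Pressed home, its underside is 55 mm above the board.
- knob_bore (a point): mouth of the D-shaped bore in the knob's underside (same point and axes as knob): 19.3 mm in diameter, 18.5 mm deep, chamfered, its flat 3.65 mm from the axis on the +x side (the black line's side). It goes on when its +x points the same way as +x of d_shaft, within about 5 degrees; more and it binds, half a turn does not fit.
- tumbler: bystander: glass tumbler of wooden pegs, 76 mm across, about 130 mm high over the pegs. Origin: centre of its underside
- nut_driver: bystander: red-handled nut driver, 200 mm long, 30 mm thick, lying along its x. Origin: mid-length, at the board
- hinge_cover: bystander: black plastic hinge cover 43 x 64 x 14 mm. Origin: under its middle
- screw_jar: bystander: amber glass jar, 60 mm in diameter, 80 mm high. Origin: centre of its underside
- oil_bottle: bystander: white bottle, 48 mm in diameter, 120 mm high. Origin: centre of its underside
- wrench: bystander: steel wrench 180 mm long, 8 mm thick, lying along its x. Origin: mid-length, at the board
- bit_tray: bystander: open blue tray 90 x 120 x 30 mm. Origin: centre of its underside
Mind the look-alikes: they are no part of the job. Of the things like the knob, leave any that is blue or red; of the rest the larger one is meant.

How it is judged:
On the way:
1. the index pin is home in the ear while the knob is still off the carousel (horizontal distance between pin and index_hole below 0.004 m and z of pin in the frame of carousel below 0.012 m and angle between pin's own z axis and vertical below 0.08 rad and horizontal distance between knob and d_shaft above 0.05 m), for 0.2 s.
At the end, for the whole second after the job is handed in: Pin home (foot under 12 mm high, within 4 mm of the hole, upright within 0.08 rad), untouched; knob on the shaft (within 3 mm, tilt 0.08 rad, flats 0.3 rad), underside 52 to 56.7 mm high, collar pressed over 3.3 of 5 mm, knob bearing on it with over 4 N, fingers on the knob with over 2 N (horizontal distance between pin and index_hole below 0.004 m and z of pin in the frame of carousel below 0.012 m and angle between each of pin, knob's own z axis and vertical below 0.08 rad and contact force between the fingers and pin below 0.1 N and horizontal distance between knob and d_shaft below 0.003 m and angle between the x axis of knob and the x axis of d_shaft, either way round below 0.3 rad and z of knob in the frame of carousel between 0.052 and 0.0567 m and value of joint spring_collar above 0.0033 m and contact force between the fingers and knob above 2 N and contact force between knob and carousel above 4 N); the arm keeps its last pose, push and grip.
It fails at once if a bystander is moved by more than 30 mm or tipped (distance of any of tumbler, nut_driver, hinge_cover, screw_jar, oil_bottle, wrench, bit_tray from where it was at the start of the episode above 0.03 m or angle between any of tumbler, screw_jar, oil_bottle, bit_tray's own z axis and vertical above 0.4 rad).
It also fails if it takes over 64 s, if anything falls off the work surface, if the arm or the gripper's body presses on something with over 40 N, if the wrist force passes 120 N, or if a joint passes its speed limit or range.

ROBOT

A 7-joint arm with a two-finger parallel gripper is mounted at the origin on the work surface. World frame = base frame: x ahead of the robot, y to its left, z up, the work surface at z = 0. Lengths are in m, angles in rad, forces in N, time in s.
With the tool pointing down it reaches from about 0.425 to 0.925 m from the base axis. Payload 6.8 kg.
Tool frame: the origin (TCP) lies at the centre of the arm's flange, where the gripper is bolted on; the fingertips stand 173 mm ahead of it and the grasp point (between the pads) lies 155 mm ahead of it; z points along the fingers, y is the direction in which the jaws open and shut (so a half turn about z gives the same grasp; the last joint's range is limited). The gripper opens to 85 mm and grips with 20 to 120 N. Pads are 22 mm wide; open, the fingers measure 114 mm over their backs; the gripper's body (76 mm by 85 mm) begins 54 mm behind the grasp point. The pads swing forward as they close: fully open they stand 13 mm farther back than shut.
Start: joints at [1.09, 0.477, 0.022, 1.555, -0.011, 1.109, -0.083], TCP at [0.246, -0.629, 0.405] pointing down, gripper open.
Joint ranges: [-2.96, 2.96], [-0.34, 2.1], [-1.41, 1.46], [0.24, 2.44], [-1.37, 4.51], [0.17, 1.92], [-2.96, 2.96]. Speed limits (rad/s): [2.39, 2.39, 3.14, 3.14, 3.14, 3.14, 3.14].

INTERFACE

Orientations are given as a rotation vector (axis times angle).
In Python, from bench import readout, grab_frame, camera_model, r gives the robot as it stands.
- The arm moves only by the tool apply_moves, never from a script. Its argument "deltas" is a list of rows, each an object with "xyz": the shift along the world's x, y, z in m, a list of three; "turn": the turn about the world's z in rad. In form: [{"xyz": [dx, dy, dz], "turn": turn}, ...]. A call has 1 to 12 rows; each row shifts and turns the commanded pose from where the row before left it; what a row does not reach is not made up. A row lasts 1/12 s, in which the tool goes at most 41.7 mm and 7.16 degrees, less where a joint would pass 70% of its speed; a pose out of reach is approached as far as the arm can. A call with a gripper value outside its range is refused whole. "claw" is the gripper's target within -1 to 1 (shut at 1, half-way at 0, fully open at -1), set as the call begins (left out, the last holds). The fingers move at their own pace and stop on an object; "squeeze" is the grip in N (left out, the last holds). Time passes only in rows, so rows that do not move let the fingers close. It gives the time, the measured TCP pose, the force and the opening at its end, in the units of the state.
- readout.get_obs(): the state, without advancing time (a new reading comes with each control period).
- grab_frame(name): name is "scene" or "side" or "wrist"; returns the picture (480x640x3 uint8, red, green, blue); there is no depth.
- camera_model(name): a dict with "intrinsics" (3x3 intrinsics, pixels), "R" (3x3) and "t" (3): a world point X has camera coordinates R X + t. Camera axes: x right, y down, z forward; pixel columns grow to the right and rows downward; lengths in m; the calibration is good to about 2 mm. A picture is of the moment at which its call begins: read the wrist's pose just before it. camera_model takes no time and is no camera call; for the wrist camera it gives the pose at the moment of the call.
- r.hand_in(): hands the job in, once; it reports no verdict.
The state is a dict: "clock": time; "joints": joint angles; "qvel": joint speeds; "tau": joint torques, N m; "tcp_pos": TCP position; "orientation": TCP orientation; "contact_force": force on the tool from outside, world axes, zero at the start; "moment": the same for the moment, N m; "grip_width": finger opening in m.
Only numpy, scipy, OpenCV 4.12 (cv2) and the standard library are available. Lean on these libraries where they do the work, as an engineer would, in place of code of your own. Each camera call takes 0.05 s, during which the arm holds its last target.

## Working session

There is one attempt and no reset: what is moved stays moved. The work goes in short steps, Python scripts to look and compute and a tool call to move; the robot and the scene stay as the last step left them, time stands still between calls to the robot, and variables do not carry over. Pictures are saved under pics/ and viewed, and the job is handed in when it is done.

Besides the shell and the picture viewer there is one more tool, called after ">>>" as name(argument=value, ...) on one line, values as JSON. apply_moves: Moves the arm, as the interface text tells. Its arguments: {"type":"object","properties":{"deltas":{"type":"array"},"claw":{"type":"number"},"squeeze":{"type":"number"}},"required":["deltas"]}

```bash
mkdir -p pics; python3 - <<'E'
from bench import readout, grab_frame, camera_model, r
import cv2
o=readout.get_obs();print({k:o[k] for k in('clock','tcp_pos','orientation','grip_width','contact_force')})
for n in('scene','side','wrist'):
    m=camera_model(n);im=grab_frame(n);cv2.imwrite(f'pics/{n}0.png',im[:,:,::-1])
    print(n,m)
E
```

```text
{'clock': 0.0, 'tcp_pos': array([ 0.24573098, -0.62837968,  0.40371115]), 'orientation': array([-3.08542354e+00, -5.81881032e-01,  7.53609323e-04]), 'grip_width': 0.08531497200247956, 'contact_force': array([ 0.13352434,  0.06177629, -0.24438581])}
scene {'intrinsics': array([[624.68196306,   0.        , 309.32815546],
       [  0.        , 624.68196306, 241.43166771],
       [  0.        ,   0.        ,   1.        ]]), 'R': array([[ 0.79662895,  0.60436501,  0.01119135],
       [ 0.48746317, -0.63136937, -0.60311887],
       [-0.35743807,  0.48591733, -0.7975728 ]]), 't': array([-0.4560633 , -0.24570675,  2.03136286])}
side {'intrinsics': array([[616.07793617,   0.        , 318.92946423],
       [  0.        , 616.07793617, 239.29060582],
       [  0.        ,   0.        ,   1.        ]]), 'R': array([[-0.81124309, -0.58465385,  0.00803228],
       [-0.36403898,  0.49428116, -0.78940595],
       [ 0.45755902, -0.64332419, -0.61381897]]), 't': array([0.46081563, 0.28002871, 1.17472577])}
wrist {'intrinsics': array([[344.56088608,   0.        , 322.0394403 ],
       [  0.        , 344.56088608, 235.78984258],
       [  0.        ,   0.        ,   1.        ]]), 'R': array([[ 0.36454998, -0.93118241, -0.00162097],
       [-0.87969262, -0.34496196,  0.32732574],
       [-0.30535914, -0.11790063, -0.94491017]]), 't': array([-0.67482802, -0.04304593,  0.38018675])}
```

View pics/scene0.png

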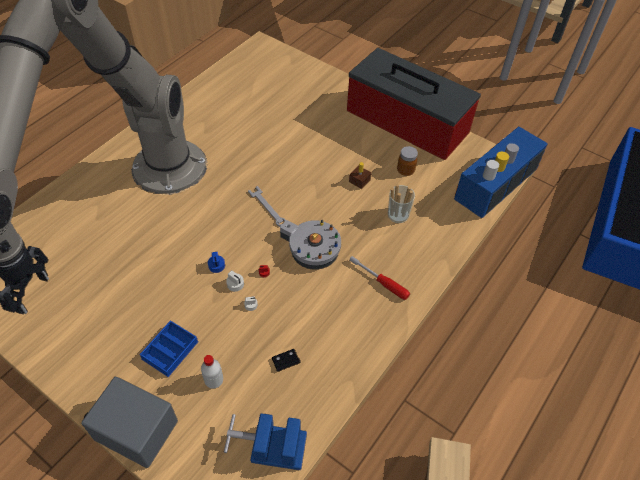

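View pics/side0.png

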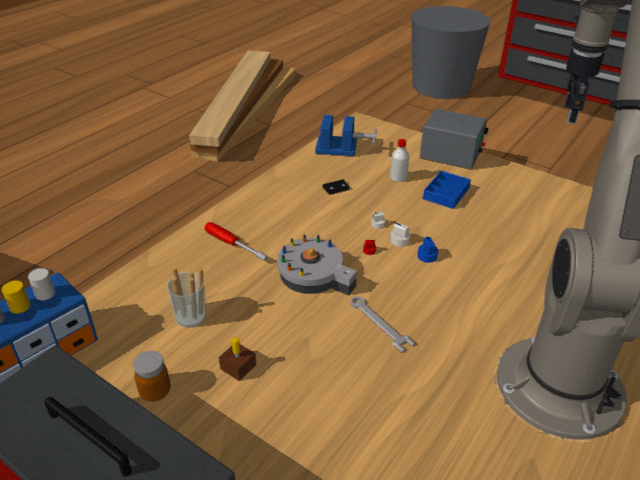

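View pics/wrist0.png

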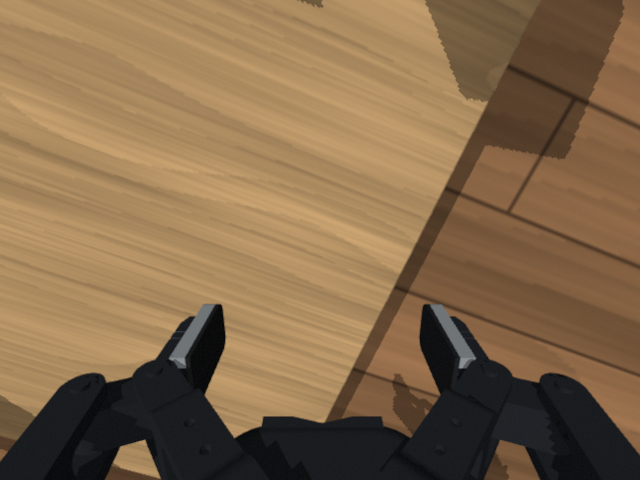

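The scene picture shows the pin and stand near (360,175), the carousel at (315,240) with its ear at (290,228), the larger white knob at (235,281) and the smaller look-alike at (251,302). I'll measure these roughly.

```bash
cat > h.py <<'E'
import numpy as np, cv2
from bench import readout, grab_frame, camera_model, r
def ray(m,px):
    K=m['intrinsics'];R=m['R'];t=m['t']
    d=R.T@np.linalg.solve(K,[px[0],px[1],1.]);return -R.T@t,d/np.linalg.norm(d)
def onz(m,px,z):
    c,d=ray(m,px);return c+d*(z-c[2])/d[2]
def tri(m1,p1,m2,p2):
    c1,d1=ray(m1,p1);c2,d2=ray(m2,p2)
    s=np.linalg.lstsq(np.c_[d1,-d2],c2-c1,rcond=None)[0]
    a=c1+s[0]*d1;b=c2+s[1]*d2;return (a+b)/2,np.linalg.norm(a-b)
def proj(m,X):
    p=m['intrinsics']@(m['R']@np.array(X)+m['t']);return p[:2]/p[2]
def crop(im,u,v,w,h,s,name):
    c=im[max(0,v-h):v+h,max(0,u-w):u+w,::-1];cv2.imwrite(name,cv2.resize(c,None,fx=s,fy=s,interpolation=cv2.INTER_CUBIC))
E
python3 - <<'E'
from h import *
a=cv2.imread('pics/scene0.png')[:,:,::-1];b=cv2.imread('pics/side0.png')[:,:,::-1]
crop(a,300,235,100,75,4,'pics/scene0c.png');crop(b,320,280,125,90,3,'pics/side0c.png')
S=camera_model('scene');D=camera_model('side')
for n,im,m in(('sc',a,S),('si',b,D)):
    hsv=cv2.cvtColor(np.ascontiguousarray(im),cv2.COLOR_RGB2HSV)
    y=cv2.inRange(hsv,(20,180,100),(32,255,255))
    k,_,st,ce=cv2.connectedComponentsWithStats(y)
    print(n,[(st[i].tolist(),ce[i].round(1)) for i in range(1,k) if st[i,4]>8])
print('carousel rough',tri(S,(316,239),D,(310,255)))
print('knob rough',onz(S,(235,281),.02),onz(D,(400,236),.02))
E
```

```text
sc [([497, 152, 12, 19, 154], array([502. , 159.6])), ([359, 162, 4, 10, 34], array([360.6, 167.1]))]
si [([291, 242, 3, 4, 10], array([291.9, 243.5])), ([300, 272, 3, 4, 10], array([301. , 273.2])), ([1, 280, 26, 33, 553], array([ 13.8, 295.5])), ([231, 337, 9, 17, 116], array([235.2, 344.9]))]
carousel rough (array([0.58064899, 0.01887509, 0.05372064]), np.float64(0.0012246399049919785))
knob rough [ 0.47577043 -0.21556522  0.02      ] [ 0.47064406 -0.20427409  0.02      ]
```

View pics/scene0c.png

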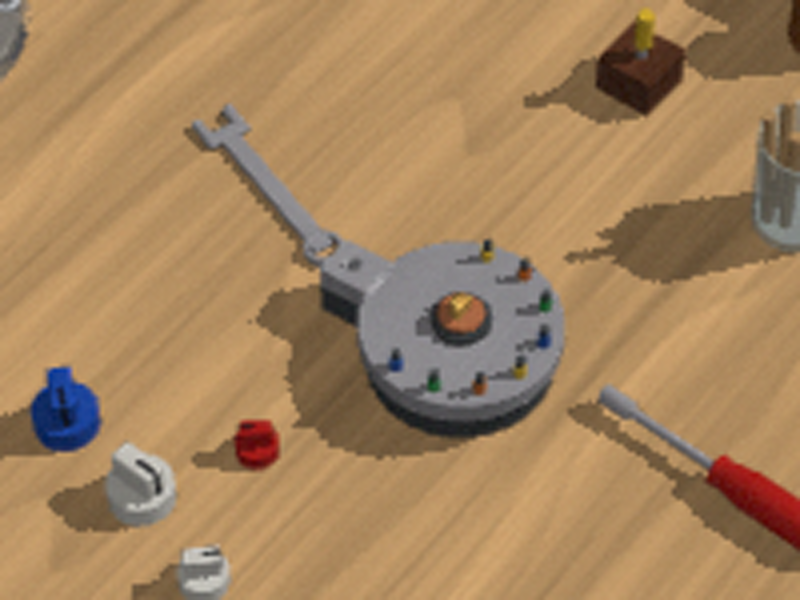

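View pics/side0c.png

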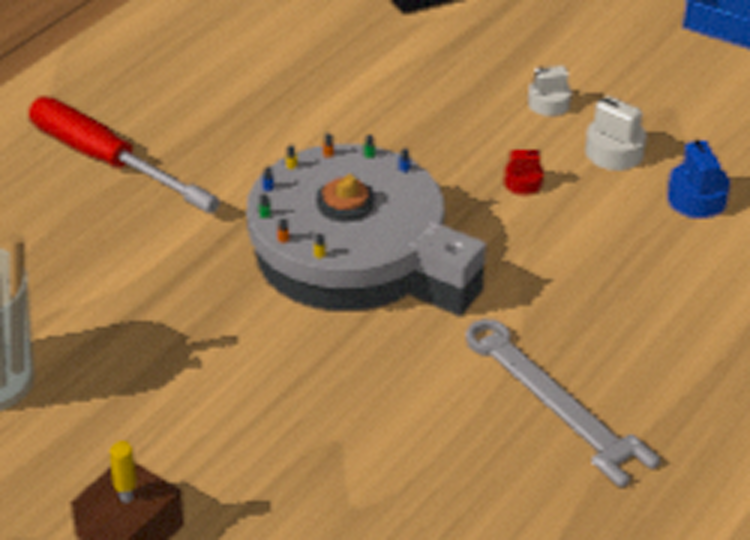

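```bash
python3 - <<'E'
from h import *
S=camera_model('scene');D=camera_model('side')
for n,a,b in(('pin',(360.6,167.1),(235.2,344.9)),('hole',(288.5,226.3),(346.7,272.3)),('shaft',(314.8,236),(311.5,251.5)),
 ('knobskirt',(235,283),(400.5,239))):print(n,tri(S,a,D,b))
o=readout.get_obs();W=camera_model('wrist')
C=-W['R'].T@W['t'];print('cam offs',C-o['tcp_pos'])
from scipy.spatial.transform import Rotation as Ro
Rt=Ro.from_rotvec(o['orientation']).as_matrix();print('cam in tool',Rt.T@(C-o['tcp_pos']),'\n',(W['R']@Rt).round(4),'\n',Rt.round(3))
E
```

```text
pin (array([0.52709818, 0.32637579, 0.06230753]), np.float64(0.0031693996478996916))
hole (array([0.48534063, 0.01186414, 0.0459375 ]), np.float64(0.0016562471040913842))
shaft (array([0.57674227, 0.01823085, 0.06537133]), np.float64(0.000945566930076043))
knobskirt (array([ 0.47251048, -0.21341123,  0.00415724]), np.float64(0.0005918888219349682))
cam offs [ 0.07845194  0.02996655 -0.03155535]
cam in tool [0.08398171 0.00071526 0.03154364] 
 [[ 3.000e-04  1.000e+00 -1.000e-04]
 [-9.450e-01  3.000e-04 -3.272e-01]
 [-3.272e-01  2.000e-04  9.450e-01]] 
 [[ 0.931  0.364 -0.001]
 [ 0.364 -0.931  0.001]
 [-0.    -0.001 -1.   ]]
```

>>> apply_moves(deltas=[{"xyz":[0.018,0.033,0],"turn":-0.031},{"xyz":[0.018,0.033,0],"turn":-0.031},{"xyz":[0.018,0.033,0],"turn":-0.031},{"xyz":[0.018,0.033,0],"turn":-0.031},{"xyz":[0.018,0.033,0],"turn":-0.031},{"xyz":[0.018,0.033,0],"turn":-0.031},{"xyz":[0.018,0.033,0],"turn":-0.031},{"xyz":[0.018,0.033,0],"turn":-0.031},{"xyz":[0.018,0.033,0],"turn":-0.031},{"xyz":[0.018,0.033,0],"turn":-0.031},{"xyz":[0.018,0.033,0],"turn":-0.031},{"xyz":[0.018,0.033,0],"turn":-0.031}], claw=-1)

```text
clock: 1.15
tcp_pos: [0.4622, -0.2309, 0.4047]
orientation: [3.141, -0.001, -0.0]
contact_force: [-0.3, -0.5, -0.1]
grip_width: 0.0852
```

```bash
cat > look.py <<'E'
from h import *
import sys,pickle
def look(tag):
    o=readout.get_obs();m=camera_model('wrist');im=grab_frame('wrist')
    cv2.imwrite(f'pics/w_{tag}.png',im[:,:,::-1]);pickle.dump((o,m),open(f'w_{tag}.pkl','wb'))
    from scipy.spatial.transform import Rotation as Ro
    print(round(o['clock'],2),o['tcp_pos'].round(4),'yaw',np.arctan2(*Ro.from_rotvec(o['orientation']).as_matrix()[[1,0],0]).round(4),'F',o['contact_force'].round(1),'g',round(o['grip_width'],4),'qv',abs(o['qvel']).max().round(4))
if __name__=='__main__':look(sys.argv[1])
E
python3 look.py k1
```

```text
1.15 [ 0.4622 -0.2309  0.4047] yaw -0.0009 F [-0.3 -0.5 -0.1] g 0.0852 qv 1.2929
```

View pics/w_k1.png

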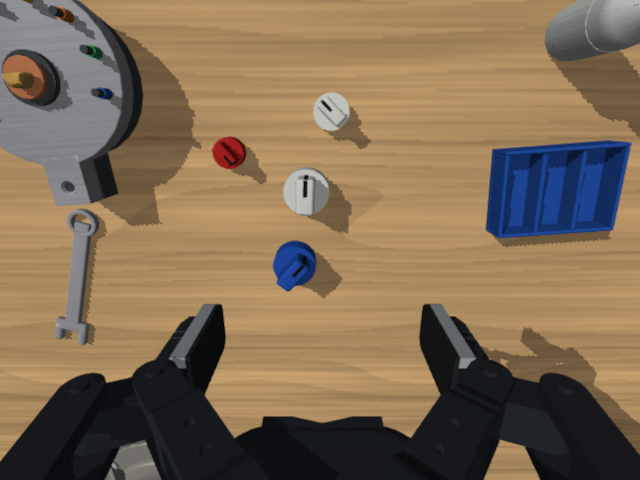

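The larger white knob sits at (306,191) with its line pointing up the image (world +x), next to the blue one at (294,263). The ear hole shows at (68,186). Next stop is above the carousel.

>>> apply_moves(deltas=[{"xyz":[0.009,0.036,0],"turn":0},{"xyz":[0.009,0.036,0],"turn":0},{"xyz":[0.009,0.036,0],"turn":0},{"xyz":[0.009,0.036,0],"turn":0},{"xyz":[0.009,0.036,0],"turn":0},{"xyz":[0.009,0.036,0],"turn":0},{"xyz":[0.009,0.033,0],"turn":0},{"xyz":[0,0,0],"turn":0},{"xyz":[0,0,0],"turn":0}])

```text
clock: 1.95
tcp_pos: [0.525, 0.0184, 0.4045]
orientation: [-3.141, -0.009, 0.001]
contact_force: [-0.5, -0.4, 0.1]
grip_width: 0.0858
```

```bash
python3 look.py c1
```

```text
1.95 [0.525  0.0184 0.4045] yaw 0.0055 F [-0.5 -0.4  0.1] g 0.0858 qv 0.0567
```

View pics/w_c1.png

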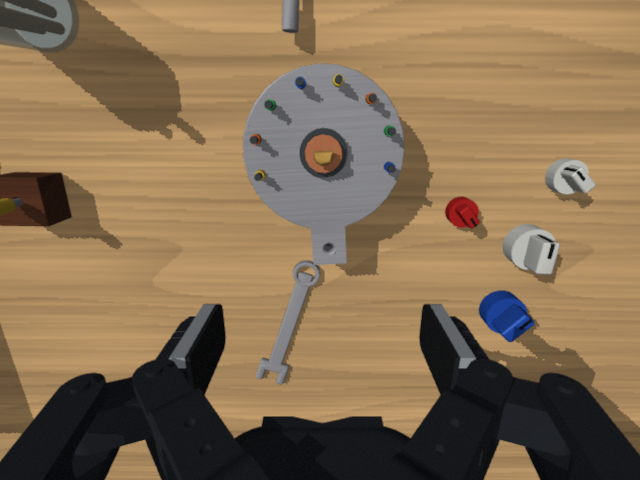

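```bash
cat > car.py <<'E'
from h import *
import sys,pickle
from scipy.optimize import least_squares
tag=sys.argv[1]
o,m=pickle.load(open(f'w_{tag}.pkl','rb'));im=cv2.imread(f'pics/w_{tag}.png')
hsv=cv2.cvtColor(im,cv2.COLOR_BGR2HSV)
cop=cv2.inRange(hsv,(5,90,90),(14,255,255))
g=((hsv[...,1]<60)&(hsv[...,2]>85)).astype('uint8')
g[300:]=0
cx,cy=[int(float(a)) for a in sys.argv[2:4]]
k,l,st,ce=cv2.connectedComponentsWithStats(g)
i=l[cy,cx];mask=(l==i).astype('uint8');print(st[i])
c=max(cv2.findContours(mask,cv2.RETR_EXTERNAL,cv2.CHAIN_APPROX_NONE)[0],key=cv2.contourArea)[:,0]
P=np.array([onz(m,p,.048)[:2] for p in c])
s=P[:,0]>np.median(P[:,0])-.03
f=least_squares(lambda q:np.hypot(*(P[s]-q[:2]).T)-q[2],[.58,.02,.075],loss='soft_l1',f_scale=.001)
print('disc',f.x)
# ear: contour points beyond 82mm
d=np.hypot(*(P-f.x[:2]).T);e=P[(d>.085)&(d<.105)]
print('ear n',len(e),'mean dir',np.rad2deg(np.arctan2(*(f.x[:2]-e.mean(0))[::-1])))
E
python3 car.py c1 290 190
python3 - <<'E'
from h import *
im=cv2.imread('pics/w_c1.png')[:,:,::-1]
a=cv2.resize(im[115:195,283:363],None,fx=7,fy=7,interpolation=cv2.INTER_CUBIC)[:,:,::-1]
b=cv2.resize(im[220:280,300:360],None,fx=4,fy=4,interpolation=cv2.INTER_CUBIC)[:,:,::-1]
o=np.zeros((560,800,3),'uint8');o[:,:560]=a;o[:240,560:]=b;cv2.imwrite('pics/c1z.png',o)
E
```

```text
[  243    63   162   237 20046]
disc [0.57809106 0.01706587 0.07369607]
ear n 38 mean dir 3.933274268010323
```

View pics/c1z.png

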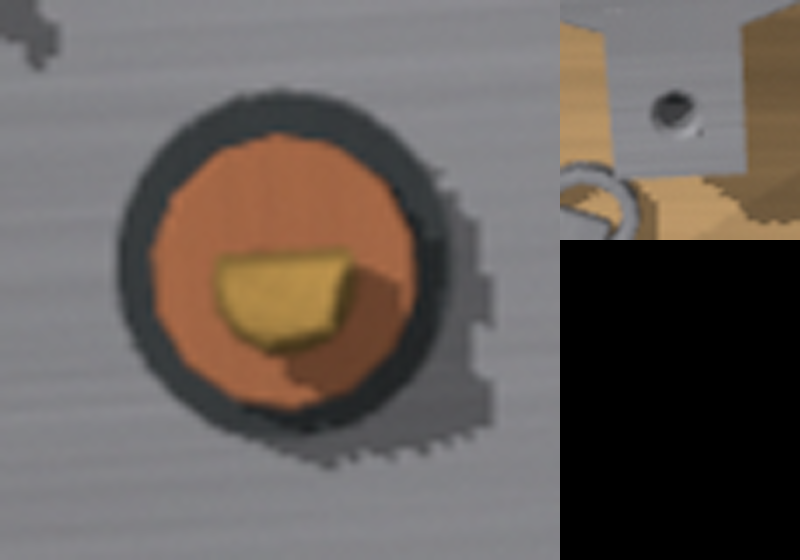

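```bash
python3 - <<'E'
from h import *
import pickle
o,m=pickle.load(open('w_c1.pkl','rb'))
h=onz(m,(329.2,248.2),.048);print('hole',h)
# shaft flat top edge corners at z .072
a=onz(m,(283+222/7,115+257/7),.072);b=onz(m,(283+350/7,115+250/7),.072);print('flat',a,b,np.rad2deg(np.arctan2(*(a-b)[:2][::-1]))-90)
cl=onz(m,(283+283/7,115+270/7),.060);print('collar c',cl)
d=cl-h;print(np.hypot(*d[:2]),np.rad2deg(np.arctan2(d[1],d[0])))
d=np.array([.57809,.01707])-h[:2];print(np.hypot(*d[:2]),np.rad2deg(np.arctan2(d[1],d[0])))
# ear edges
for p,q in(((605,30),(617,178)),((742,30),(746,175))):
    P=onz(m,(300+(p[0]-560)/4,220+p[1]/4),.048);Q=onz(m,(300+(q[0]-560)/4,220+q[1]/4),.048);e=P-Q;print('edge',P,Q,np.rad2deg(np.arctan2(e[1],e[0])))
o2,m2=pickle.load(open('w_k1.pkl','rb'));print('knob',onz(m2,(306,191),.02),'pin in c1',proj(m,(0.527,0.326,.062)))
E
```

```text
hole [0.48343113 0.01025209 0.048     ]
flat [0.58076766 0.02430653 0.072     ] [0.58169026 0.00873726 0.072     ] 3.391260165310527
collar c [0.57806897 0.01681422 0.06      ]
0.09486508041369507 3.9665039867410425
0.0949040900697747 4.119678254136452
edge [0.50528161 0.02829611 0.048     ] [0.46539025 0.025387   0.048     ] 4.170958223910606
edge [ 0.50548099 -0.00560123  0.048     ] [ 0.46642413 -0.00772942  0.048     ] 3.1189408875808247
knob [ 0.47343905 -0.21518965  0.02      ] pin in c1 [ -9.77520946 208.02158465]
```

The hole is at (0.4834, 0.0103) and the axis at (0.578, 0.017). They are 94.9 mm apart against 95 mm expected, and the heading is about +3.9°. Next I go over the pin.

>>> apply_moves(deltas=[{"xyz":[0,0.038,-0.005],"turn":0},{"xyz":[0,0.038,-0.005],"turn":0},{"xyz":[0,0.038,-0.005],"turn":0},{"xyz":[0,0.038,-0.005],"turn":0},{"xyz":[0,0.038,-0.005],"turn":0},{"xyz":[0,0.038,-0.005],"turn":0},{"xyz":[0,0.038,-0.005],"turn":0},{"xyz":[0,0.038,-0.005],"turn":0},{"xyz":[0,0,0],"turn":0},{"xyz":[0,0,0],"turn":0}])

```text
clock: 2.83
tcp_pos: [0.5247, 0.321, 0.3639]
orientation: [3.141, 0.005, -0.002]
contact_force: [0.1, -0.1, 0.3]
grip_width: 0.0852
```

```bash
python3 look.py p1
```

```text
2.83 [0.5247 0.321  0.3639] yaw 0.0029 F [ 0.1 -0.1  0.3] g 0.0852 qv 0.0454
```

View pics/w_p1.png

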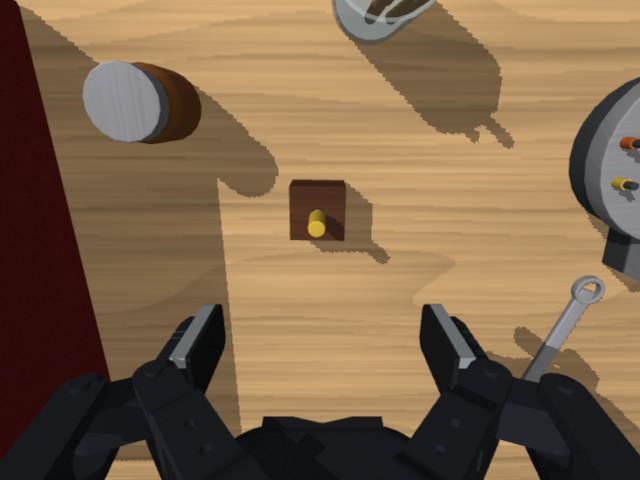

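```bash
python3 - <<'E'
from h import *
import pickle
o,m=pickle.load(open('w_p1.pkl','rb'));im=cv2.imread('pics/w_p1.png');hsv=cv2.cvtColor(im,cv2.COLOR_BGR2HSV)
y=cv2.inRange(hsv,(20,150,210),(35,255,255))
k,l,st,ce=cv2.connectedComponentsWithStats(y);i=1+st[1:,4].argmax();print(st[i],ce[i],onz(m,ce[i],.079))
b=cv2.inRange(hsv,(0,60,40),(12,255,110));b[:170]=0;b[260:]=0;b[:,:270]=0;b[:,360:]=0
xs=[onz(m,p,.035) for p in((290,187),(345,187),(345,241),(290,241))];print(np.round(xs,4),np.mean(xs,0))
print('jar',onz(m,(126,101),.08))
E
```

```text
[309 222  10   9  36] [312.38888889 224.61111111] [0.52999574 0.32748369 0.079     ]
[[0.5505 0.348  0.035 ]
 [0.5506 0.3001 0.035 ]
 [0.5006 0.2988 0.035 ]
 [0.5005 0.3493 0.035 ]] [0.52555622 0.32405373 0.035     ]
jar [0.61817339 0.45401014 0.08      ]
```

Pin top centre is at (316.5,229); the 50 mm square stand top centres on (0.5256, 0.324). I descend on that.

>>> apply_moves(deltas=[{"xyz":[0.001,0.003,-0.03],"turn":0},{"xyz":[0,0,-0.03],"turn":0},{"xyz":[0,0,-0.03],"turn":0},{"xyz":[0,0,-0.03],"turn":0},{"xyz":[0,0,-0.02],"turn":0},{"xyz":[0,0,0],"turn":0},{"xyz":[0,0,0],"turn":0}])

```text
clock: 3.47
tcp_pos: [0.5267, 0.3207, 0.2243]
orientation: [3.139, -0.004, -0.002]
contact_force: [0.3, 0.5, -0.2]
grip_width: 0.0855
```

```bash
python3 look.py p2
```

```text
3.47 [0.5267 0.3207 0.2243] yaw -0.0024 F [ 0.3  0.5 -0.2] g 0.0855 qv 0.0392
```

View pics/w_p2.png

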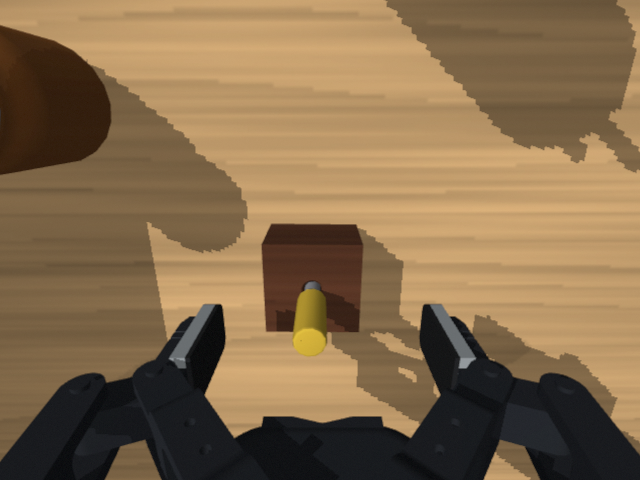

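```bash
python3 - <<'E'
from h import *
import pickle
o,m=pickle.load(open('w_p2.pkl','rb'))
print(onz(m,(310,342),.079),o['tcp_pos'],readout.get_obs()['tcp_pos'])
X=[onz(m,p,.035) for p in((263,244),(362,244),(359,331),(265,331))];print(np.round(X,4),np.mean(X,0))
E
```

```text
[0.52747723 0.32431169 0.079     ] [0.52666381 0.3207252  0.22425739] [0.52701186 0.32174068 0.22569365]
[[0.552  0.3482 0.035 ]
 [0.5518 0.2999 0.035 ]
 [0.502  0.2997 0.035 ]
 [0.5023 0.3501 0.035 ]] [0.52702105 0.32447153 0.035     ]
```

>>> apply_moves(deltas=[{"xyz":[0,0.003,-0.003],"turn":0},{"xyz":[0,0,0],"turn":0}])

```text
clock: 3.68
tcp_pos: [0.5266, 0.3268, 0.2233]
orientation: [-3.14, -0.0, -0.004]
contact_force: [0.0, 0.6, -0.9]
grip_width: 0.0853
```

>>> apply_moves(deltas=[{"xyz":[0,0,0],"turn":0},{"xyz":[0,0,0],"turn":0},{"xyz":[0,0,0],"turn":0},{"xyz":[0,0,0],"turn":0},{"xyz":[0,0,0],"turn":0},{"xyz":[0,0,0],"turn":0},{"xyz":[0,0,0],"turn":0},{"xyz":[0,0,0],"turn":0}], claw=1, squeeze=40)

```text
clock: 4.35
tcp_pos: [0.5259, 0.3264, 0.2218]
orientation: [-3.142, -0.001, -0.0]
contact_force: [-0.8, -0.1, 2.0]
grip_width: 0.0128
```

```bash
python3 look.py p3
```

```text
4.35 [0.5259 0.3264 0.2218] yaw 0.0008 F [-0.8 -0.1  2. ] g 0.0128 qv 0.0014
```

View pics/w_p3.png

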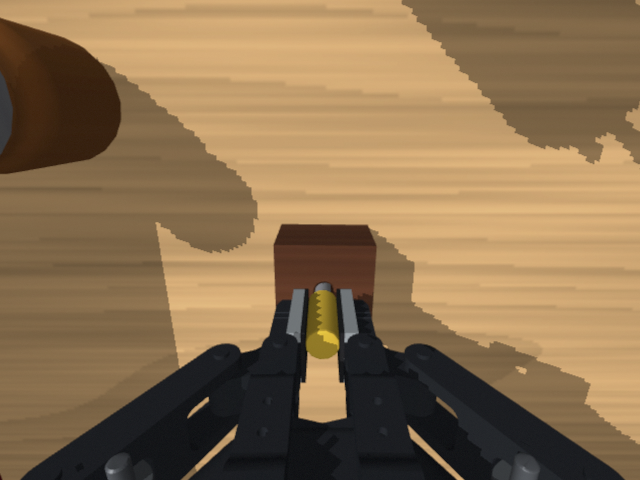

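The grip holds on the handle (12.8 mm reading) and the pin is still upright at (323,345). I lift and carry it to the ear.

>>> apply_moves(deltas=[{"xyz":[0,0,0.015],"turn":0},{"xyz":[0,0,0.025],"turn":0},{"xyz":[0,0,0.03],"turn":0},{"xyz":[0,0,0.02],"turn":0},{"xyz":[0,0,0],"turn":0}])

```text
clock: 4.82
tcp_pos: [0.527, 0.3275, 0.3164]
orientation: [-3.137, -0.001, -0.01]
contact_force: [-0.0, -0.4, -0.2]
grip_width: 0.0126
```

>>> apply_moves(deltas=[{"xyz":[-0.004,-0.03,0],"turn":0},{"xyz":[-0.004,-0.03,0],"turn":0},{"xyz":[-0.004,-0.03,0],"turn":0},{"xyz":[-0.004,-0.03,0],"turn":0},{"xyz":[-0.004,-0.03,0],"turn":0},{"xyz":[-0.004,-0.03,0],"turn":0},{"xyz":[-0.004,-0.03,0],"turn":0},{"xyz":[-0.004,-0.03,0],"turn":0},{"xyz":[-0.004,-0.03,0],"turn":0},{"xyz":[-0.004,-0.03,0],"turn":0},{"xyz":[-0.004,-0.014,0],"turn":0},{"xyz":[0,0,0],"turn":0}])

```text
clock: 5.82
tcp_pos: [0.4807, 0.0082, 0.3108]
orientation: [3.139, -0.008, -0.004]
contact_force: [-0.1, -0.1, -0.2]
grip_width: 0.0128
```

>>> apply_moves(deltas=[{"xyz":[0,0,-0.01],"turn":0},{"xyz":[0,0,0],"turn":0},{"xyz":[0,0,0],"turn":0}])

```text
clock: 6.07
tcp_pos: [0.4817, 0.0137, 0.3007]
orientation: [-3.141, -0.005, 0.003]
contact_force: [0.4, -0.1, -0.1]
grip_width: 0.0128
```

```bash
python3 look.py e1
```

```text
6.07 [0.4817 0.0137 0.3007] yaw 0.0031 F [ 0.4 -0.1 -0.1] g 0.0128 qv 0.0116
```

View pics/w_e1.png

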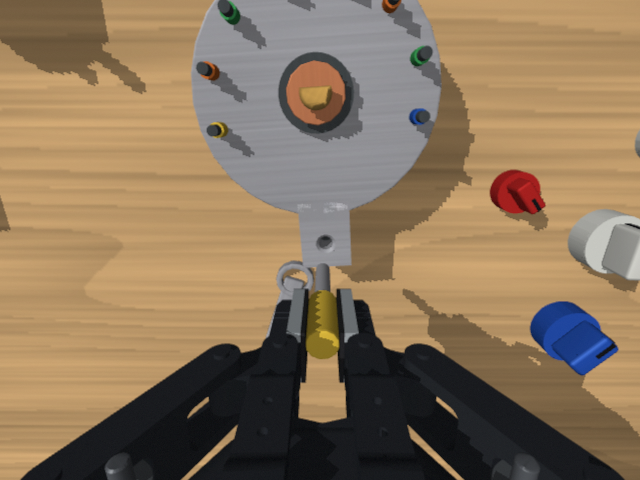

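```bash
python3 - <<'E'
from h import *
import pickle
o,m=pickle.load(open('w_e1.pkl','rb'));z=o['tcp_pos'][2]-.2168
im=cv2.imread('pics/w_e1.png')
cv2.imwrite('pics/e1z.png',cv2.resize(im[220:370,260:400],None,fx=4,fy=4,interpolation=cv2.INTER_CUBIC))
print('top',onz(m,(322,346),z+.074),'foot',onz(m,(322,267),z),'hole',onz(m,(324.5,242.5),.048))
print(proj(m,[*o['tcp_pos'][:2],z]))
E
```

```text
top [0.48238205 0.01309214 0.15794916] foot [0.48205092 0.01309733 0.08394916] hole [0.48409588 0.01139759 0.048     ]
[320.91424838 267.59535958]
```

View pics/e1z.png

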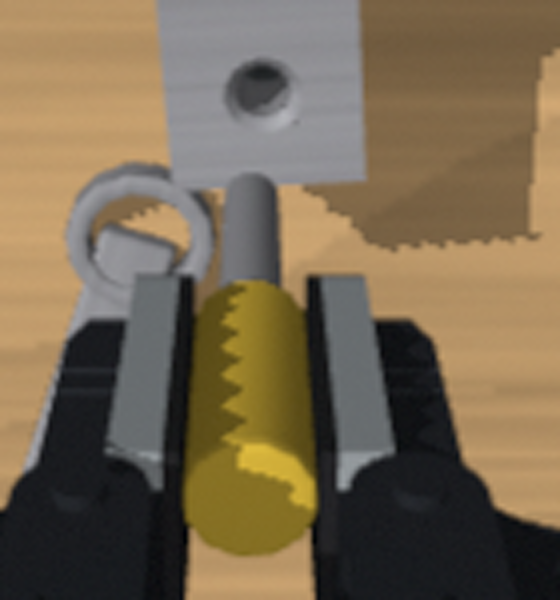

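The foot is at (322.5,266.5) and the hole at (325.5,243.8), so the pin needs about (+1.5, -2) mm. I correct that and begin the insertion.

>>> apply_moves(deltas=[{"xyz":[0.0015,-0.002,-0.01],"turn":0},{"xyz":[0,0,-0.012],"turn":0},{"xyz":[0,0,-0.006],"turn":0},{"xyz":[0,0,0],"turn":0},{"xyz":[0,0,0],"turn":0}])

```text
clock: 6.53
tcp_pos: [0.4833, 0.0107, 0.2732]
orientation: [-3.141, -0.002, 0.002]
contact_force: [0.4, 0.4, 0.1]
grip_width: 0.0128
```

```bash
python3 look.py e2; python3 - <<'E'
from h import *
im=cv2.imread('pics/w_e2.png')
cv2.imwrite('pics/e2z.png',cv2.resize(im[200:350,260:400],None,fx=4,fy=4,interpolation=cv2.INTER_CUBIC))
E
```

```text
6.53 [0.4833 0.0107 0.2732] yaw 0.0014 F [0.4 0.4 0.1] g 0.0128 qv 0.0153
```

View pics/e2z.png

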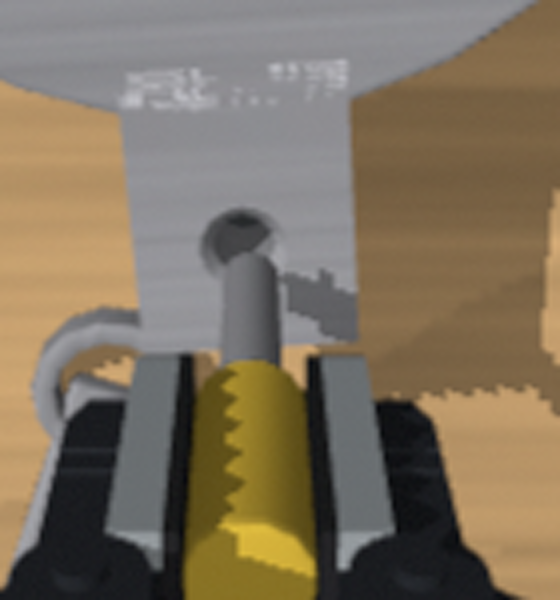

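```bash
python3 - <<'E'
from h import *
import pickle
o,m=pickle.load(open('w_e2.pkl','rb'));z=o['tcp_pos'][2]-.2168
print('foot',z,onz(m,(322.6,266.7),z),'hole',onz(m,(320.7,261.3),.048),proj(m,[*o['tcp_pos'][:2],z]))
E
```

```text
foot 0.0564262265074329 [0.48399478 0.00955604 0.05642623] hole [0.4837936  0.01069791 0.048     ] [320.72895387 267.78789989]
```

>>> apply_moves(deltas=[{"xyz":[0,0.001,-0.005],"turn":0},{"xyz":[0,0,-0.008],"turn":0},{"xyz":[0,0,-0.008],"turn":0},{"xyz":[0,0,-0.008],"turn":0},{"xyz":[0,0,-0.008],"turn":0},{"xyz":[0,0,-0.006],"turn":0},{"xyz":[0,0,0],"turn":0}])

```text
clock: 7.17
tcp_pos: [0.4828, 0.0113, 0.2291]
orientation: [3.141, 0.001, -0.004]
contact_force: [-0.5, 0.4, 0.4]
grip_width: 0.0127
```

>>> apply_moves(deltas=[{"xyz":[0,0,-0.003],"turn":0},{"xyz":[0,0,-0.003],"turn":0},{"xyz":[0,0,-0.002],"turn":0},{"xyz":[0,0,0],"turn":0}])

```text
clock: 7.5
tcp_pos: [0.4836, 0.0116, 0.2244]
orientation: [3.141, 0.001, 0.001]
contact_force: [-8.5, -0.2, 21.5]
grip_width: 0.0128
```

```bash
python3 look.py e3
```

```text
7.5 [0.4836 0.0116 0.2244] yaw 0.0007 F [-8.5 -0.2 21.5] g 0.0128 qv 0.0042
```

View pics/w_e3.png

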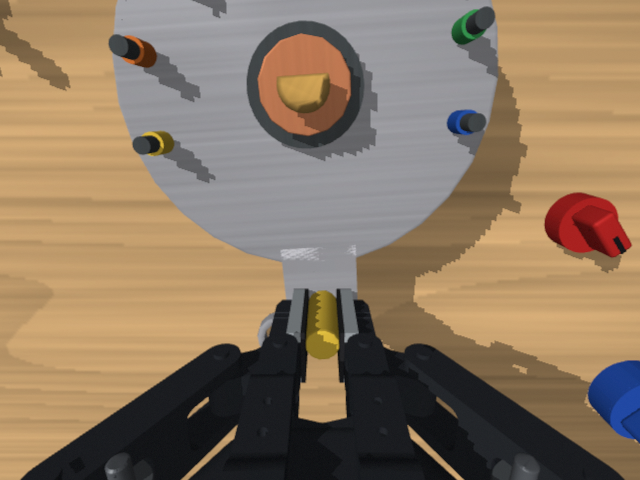

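The wrist force is 21.5 N upward at TCP z 0.2244, where home is expected at 0.225, and the handle sits on the ear. I release, rise and check.

>>> apply_moves(deltas=[{"xyz":[0,0,0],"turn":0},{"xyz":[0,0,0],"turn":0},{"xyz":[0,0,0],"turn":0},{"xyz":[0,0,0],"turn":0},{"xyz":[0,0,0],"turn":0}], claw=-1)

```text
clock: 7.97
tcp_pos: [0.4834, 0.0113, 0.2226]
orientation: [3.142, 0.001, -0.0]
contact_force: [-0.8, 0.4, -0.5]
grip_width: 0.0725
```

>>> apply_moves(deltas=[{"xyz":[0,0,0.03],"turn":0},{"xyz":[0,0,0.035],"turn":0},{"xyz":[0,0,0.035],"turn":0},{"xyz":[0.01,0,0.035],"turn":0},{"xyz":[0.02,0,0.03],"turn":0},{"xyz":[0.02,0,0],"turn":0},{"xyz":[0,0,0],"turn":0},{"xyz":[0,0,0],"turn":0}])

```text
clock: 8.63
tcp_pos: [0.5337, 0.0113, 0.3875]
orientation: [-3.141, -0.001, 0.0]
contact_force: [-0.0, -0.3, -0.5]
grip_width: 0.0854
```

```bash
python3 look.py c2
```

```text
8.63 [0.5337 0.0113 0.3875] yaw 0.0005 F [-0.  -0.3 -0.5] g 0.0854 qv 0.053
```

View pics/w_c2.png

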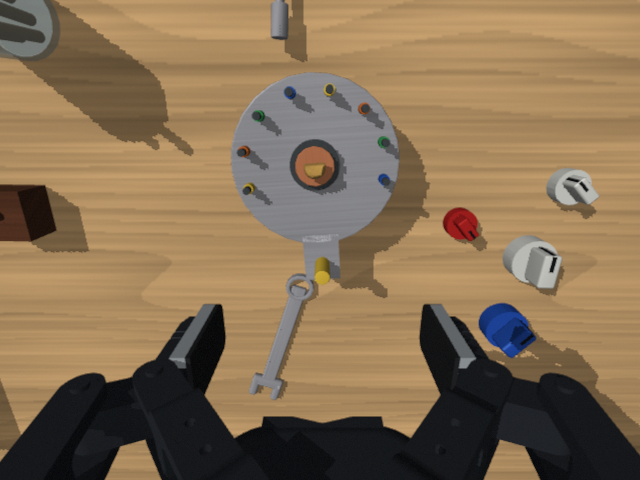

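```bash
python3 car.py c2 260 210; python3 - <<'E'
from h import *
import pickle
o,m=pickle.load(open('w_c2.pkl','rb'))
im=cv2.imread('pics/w_c2.png')
o_=np.zeros((560,800,3),'uint8');o_[:,:480]=cv2.resize(im[130:200,285:345],None,fx=8,fy=8,interpolation=cv2.INTER_CUBIC)
o_[:480,480:]=cv2.resize(im[235:295,300:340],None,fx=8,fy=8,interpolation=cv2.INTER_CUBIC)
cv2.imwrite('pics/c2z.png',o_)
print('exp top',proj(m,(.4836,.0105,.082)),'bot',proj(m,(.4836,.0105,.048)))
E
```

```text
[  231    72   169   228 21001]
disc [0.57815986 0.01700308 0.07368315]
ear n 79 mean dir 3.8111066952875805
exp top [321.98071658 278.25102172] bot [321.97049577 262.7353923 ]
```

View pics/c2z.png

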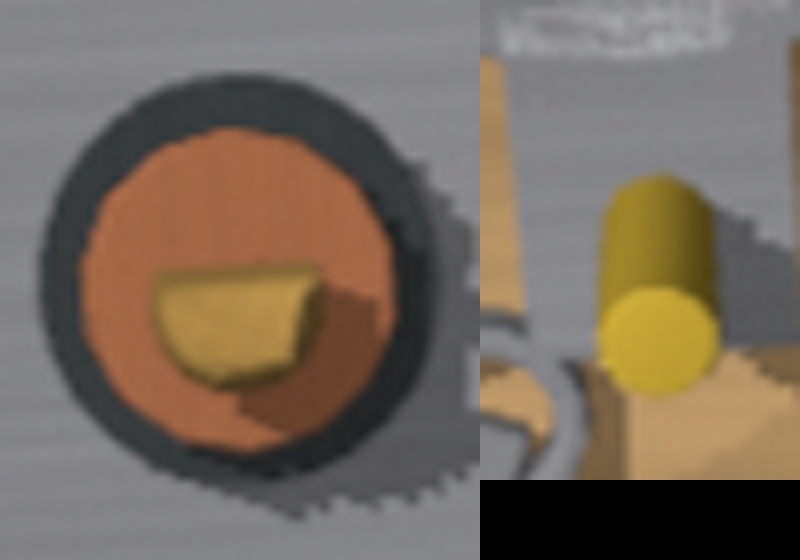

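The pin top at (322.5,277.7) matches the home prediction (322,278.3), so the pin is seated. Now to the knob.

>>> apply_moves(deltas=[{"xyz":[-0.008,-0.032,-0.004],"turn":0},{"xyz":[-0.008,-0.032,-0.004],"turn":0},{"xyz":[-0.008,-0.032,-0.004],"turn":0},{"xyz":[-0.008,-0.032,-0.004],"turn":0},{"xyz":[-0.008,-0.032,-0.004],"turn":0},{"xyz":[-0.008,-0.032,-0.004],"turn":0},{"xyz":[-0.008,-0.032,-0.004],"turn":0},{"xyz":[0,0,0],"turn":0},{"xyz":[0,0,0],"turn":0}])

```text
clock: 9.43
tcp_pos: [0.4755, -0.2143, 0.3583]
orientation: [-3.141, 0.006, 0.005]
contact_force: [0.6, 0.7, -0.2]
grip_width: 0.0856
```

```bash
python3 look.py k2
```

```text
9.43 [ 0.4755 -0.2143  0.3583] yaw -0.0037 F [ 0.6  0.7 -0.2] g 0.0856 qv 0.0538
```

View pics/w_k2.png

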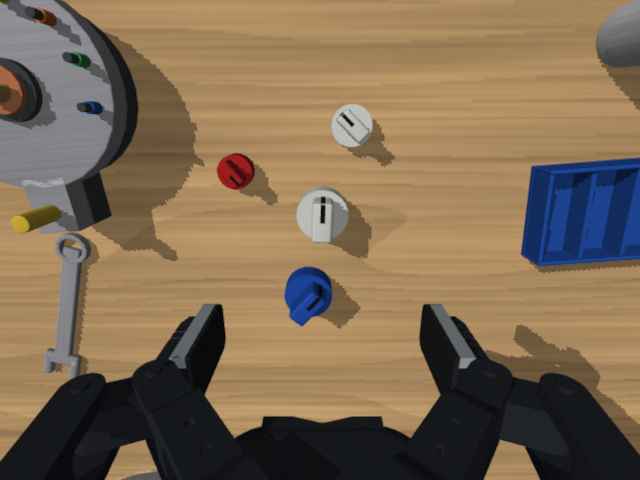

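```bash
python3 - <<'E'
from h import *
im=cv2.imread('pics/w_k2.png')
cv2.imwrite('pics/k2z.png',cv2.resize(im[180:255,285:360],None,fx=8,fy=8,interpolation=cv2.INTER_CUBIC))
E
```

```text
(no output)
```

View pics/k2z.png

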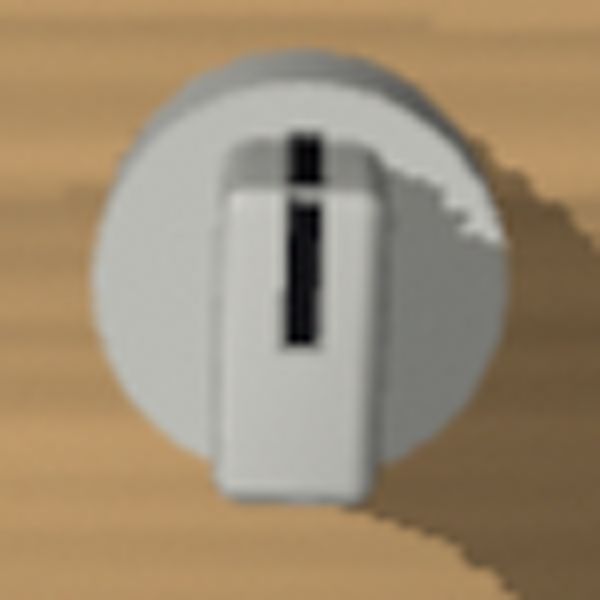

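```bash
python3 - <<'E'
from h import *
import pickle
o,m=pickle.load(open('w_k2.pkl','rb'))
f=lambda x,y,z:onz(m,(285+x/8,180+y/8),z)
C=[f(226,186,.047),f(382,188,.047),f(371,502,.047),f(215,500,.047)]
print(np.round(C,4));print('c',np.mean(C,0))
e=(C[0]+C[1]-C[2]-C[3])/2;print('len',np.hypot(*e[:2]),'head',np.rad2deg(np.arctan2(e[1],e[0])))
for a,b in((0,3),(1,2)):
    e=C[a]-C[b];print(np.rad2deg(np.arctan2(e[1],e[0])))
L=f(304,200,.047)-f(301,347,.047);print('line',np.rad2deg(np.arctan2(L[1],L[0])))
print('skirt top',f(300,285,.02), (f(92,285,.02)-f(507,285,.02)))
E
```

```text
[[ 0.4905 -0.2076  0.047 ]
 [ 0.4903 -0.2239  0.047 ]
 [ 0.4554 -0.2229  0.047 ]
 [ 0.4557 -0.206   0.047 ]]
c [ 0.4729892  -0.21512073  0.047     ]
len 0.03485392786682032 head -2.0919659211950985
-2.6269887874858413
-1.5568800175863209
line -1.2739520581445496
skirt top [ 0.4721174  -0.21532246  0.02      ] [0.00015801 0.0479008  0.        ]
```

Bar centre is (0.473, -0.215), heading about -1.5 to -2°, bar length 35 mm and skirt 47.9 mm, so this is the right knob. I align and descend.

>>> apply_moves(deltas=[{"xyz":[-0.0025,-0.001,-0.03],"turn":-0.03},{"xyz":[0,0,-0.03],"turn":0},{"xyz":[0,0,-0.03],"turn":0},{"xyz":[0,0,-0.025],"turn":0},{"xyz":[0,0,-0.015],"turn":0},{"xyz":[0,0,0],"turn":0},{"xyz":[0,0,0],"turn":0}])

```text
clock: 10.07
tcp_pos: [0.4749, -0.212, 0.2292]
orientation: [-3.14, 0.042, 0.003]
contact_force: [0.3, -0.6, 0.2]
grip_width: 0.0857
```

```bash
python3 look.py k3
```

```text
10.07 [ 0.4749 -0.212   0.2292] yaw -0.0267 F [ 0.3 -0.6  0.2] g 0.0857 qv 0.0331
```

View pics/w_k3.png

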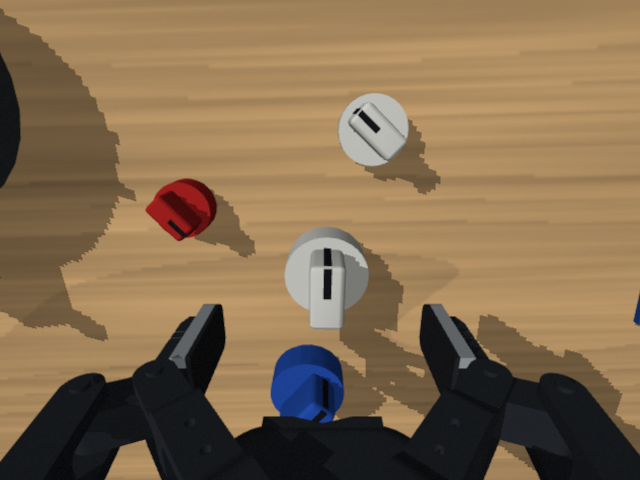

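```bash
python3 - <<'E'
from h import *
import pickle
o,m=pickle.load(open('w_k3.pkl','rb'));im=cv2.imread('pics/w_k3.png')
cv2.imwrite('pics/k3z.png',cv2.resize(im[220:335,280:375],None,fx=5,fy=5,interpolation=cv2.INTER_CUBIC))
for p in((309.5,264),(344,264.5),(342.5,328),(310,327.5)):print(onz(m,p,.047))
print('axis px at .047',proj(m,[*o['tcp_pos'][:2],.047]),'blue',onz(m,(307,380),.02))
E
```

```text
[ 0.49262751 -0.20698396  0.047     ]
[ 0.49194008 -0.2234011   0.047     ]
[ 0.45663556 -0.22244452  0.047     ]
[ 0.45736175 -0.2058857   0.047     ]
axis px at .047 [321.00126522 296.74653878] blue [ 0.40006259 -0.20088506  0.02      ]
```

View pics/k3z.png

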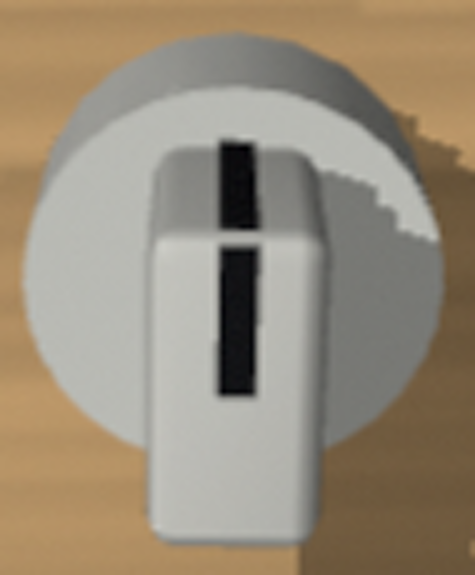

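>>> apply_moves(deltas=[{"xyz":[0,-0.0025,-0.015],"turn":0},{"xyz":[0,0,-0.013],"turn":0},{"xyz":[0,0,-0.005],"turn":0},{"xyz":[0,0,0],"turn":0},{"xyz":[0,0,0],"turn":0}])

```text
clock: 10.53
tcp_pos: [0.4753, -0.216, 0.1977]
orientation: [3.141, -0.045, 0.002]
contact_force: [0.1, -0.4, -0.3]
grip_width: 0.0849
```

>>> apply_moves(deltas=[{"xyz":[0,0,0],"turn":0},{"xyz":[0,0,0],"turn":0},{"xyz":[0,0,0],"turn":0},{"xyz":[0,0,0],"turn":0},{"xyz":[0,0,0],"turn":0},{"xyz":[0,0,0],"turn":0},{"xyz":[0,0,0],"turn":0},{"xyz":[0,0,0],"turn":0}], claw=1, squeeze=70)

```text
clock: 11.2
tcp_pos: [0.4751, -0.2162, 0.1971]
orientation: [3.141, -0.046, 0.001]
contact_force: [-0.4, 0.6, 6.0]
grip_width: 0.0165
```

```bash
python3 look.py k4
```

```text
11.2 [ 0.4751 -0.2162  0.1971] yaw -0.0292 F [-0.4  0.6  6. ] g 0.0165 qv 0.0015
```

View pics/w_k4.png

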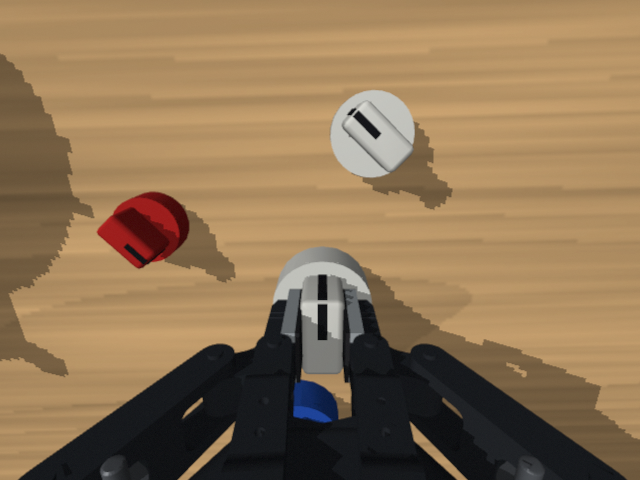

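>>> apply_moves(deltas=[{"xyz":[0,0,0.02],"turn":0.03},{"xyz":[0,0,0.03],"turn":0.03},{"xyz":[0,0,0.03],"turn":0.03},{"xyz":[0,0,0.03],"turn":0.007},{"xyz":[0,0,0],"turn":0},{"xyz":[0,0,0],"turn":0}])

```text
clock: 11.75
tcp_pos: [0.4752, -0.2164, 0.3081]
orientation: [3.138, 0.106, 0.005]
contact_force: [-0.3, -0.4, -1.1]
grip_width: 0.0167
```

```bash
python3 look.py k5; python3 - <<'E'
from h import *
im=cv2.imread('pics/w_k5.png')
cv2.imwrite('pics/k5z.png',cv2.resize(im[235:385,245:400],None,fx=5,fy=5,interpolation=cv2.INTER_CUBIC)[:600])
E
```

```text
11.75 [ 0.4752 -0.2164  0.3081] yaw 0.0673 F [-0.3 -0.4 -1.1] g 0.0167 qv 0.0415
```

View pics/k5z.png

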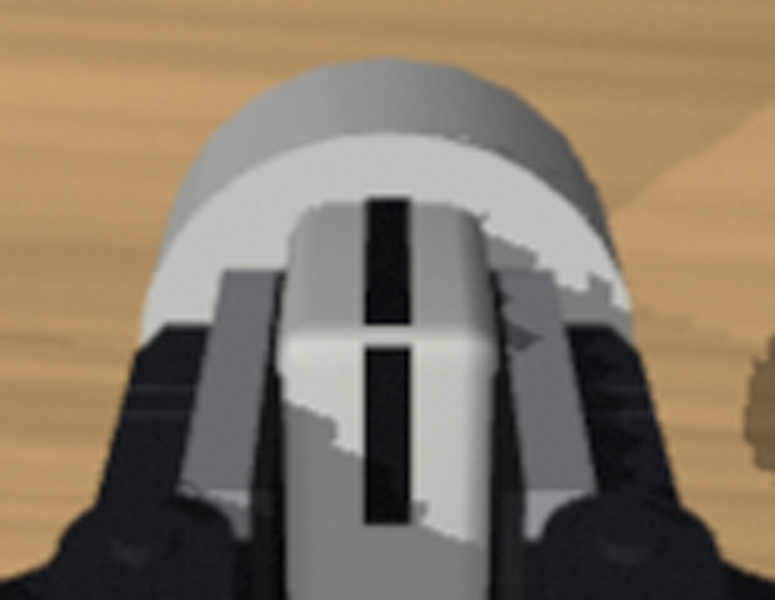

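```bash
python3 - <<'E'
from h import *
import pickle
o,m=pickle.load(open('w_k4.pkl','rb'));t=o['tcp_pos']
im=cv2.imread('pics/w_k5.png');cv2.imwrite('pics/k5y.png',cv2.resize(im[290:390,280:370],None,fx=6,fy=6,interpolation=cv2.INTER_CUBIC))
o5,m5=pickle.load(open('w_k5.pkl','rb'));t5=o5['tcp_pos'];zb=t5[2]-.150
for y in(301.5,373.5):print(y,onz(m5,(322,y),zb)-t5)
print(onz(m5,(322.5,235+133/5),zb-.027)-t5,'skirt top front edge ->+24')
E
```

```text
301.5 [ 0.0165975   0.00018549 -0.15      ]
373.5 [-0.01768671 -0.00213874 -0.15      ]
[ 0.02189307  0.00026216 -0.177     ] skirt top front edge ->+24
```

View pics/k5y.png

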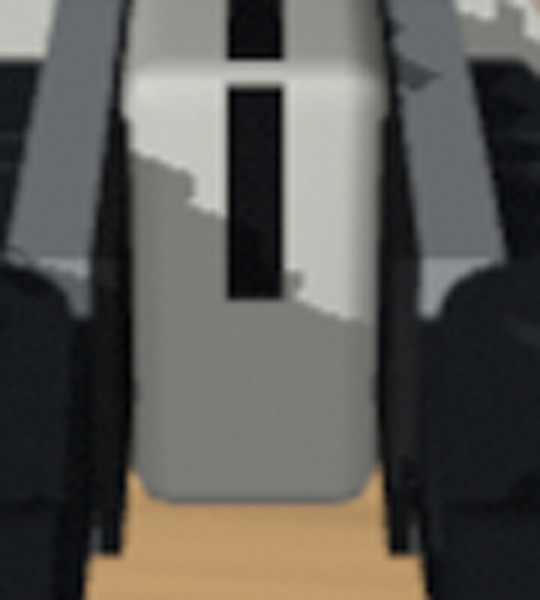

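The knob is held straight, its line parallel to the jaws, and centred about 1 mm from the tool axis. I carry it over the shaft.

>>> apply_moves(deltas=[{"xyz":[0.013,0.029,0],"turn":0},{"xyz":[0.013,0.029,0],"turn":0},{"xyz":[0.013,0.029,0],"turn":0},{"xyz":[0.013,0.029,0],"turn":0},{"xyz":[0.013,0.029,0],"turn":0},{"xyz":[0.013,0.029,0],"turn":0},{"xyz":[0.013,0.03,0],"turn":0},{"xyz":[0.013,0.03,0],"turn":0},{"xyz":[0,0,0],"turn":0},{"xyz":[0,0,0],"turn":0}])

```text
clock: 12.63
tcp_pos: [0.5786, 0.0204, 0.3047]
orientation: [-3.138, -0.114, 0.005]
contact_force: [1.1, -0.6, -1.0]
grip_width: 0.0166
```

```bash
python3 look.py s1;python3 - <<'E'
from h import *
im=grab_frame('side');crop(im,310,240,60,45,6,'pics/s1side.png')
im=grab_frame('scene');crop(im,315,230,60,45,6,'pics/s1sc.png')
E
```

```text
12.63 [0.5786 0.0204 0.3047] yaw 0.0724 F [ 1.1 -0.6 -1. ] g 0.0166 qv 0.0458
```

View pics/w_s1.png

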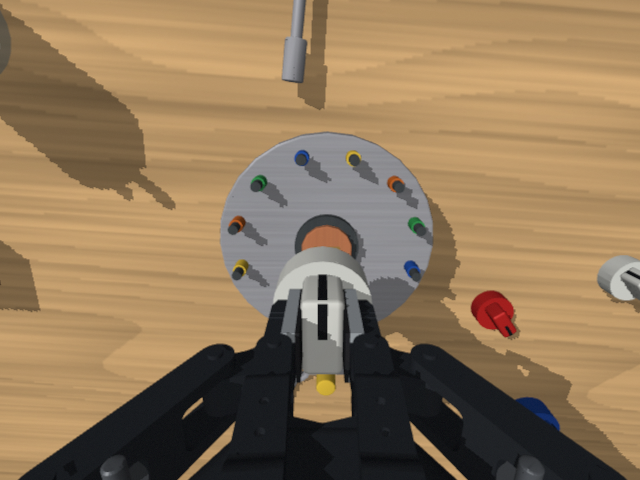

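View pics/s1side.png

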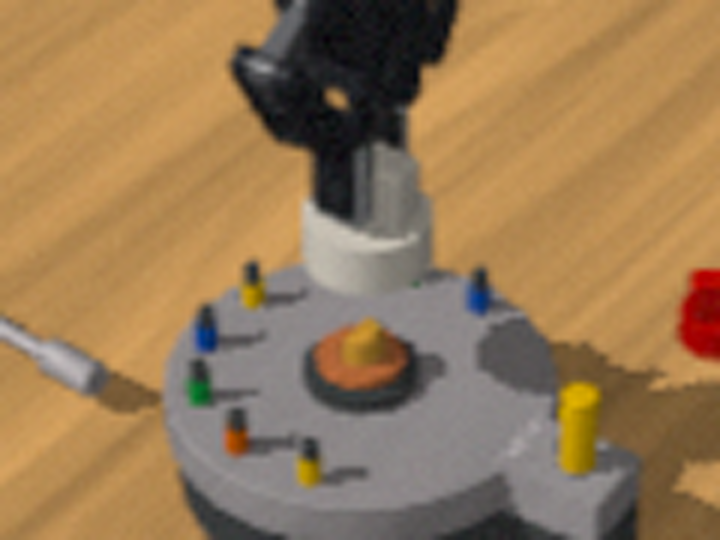

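View pics/s1sc.png

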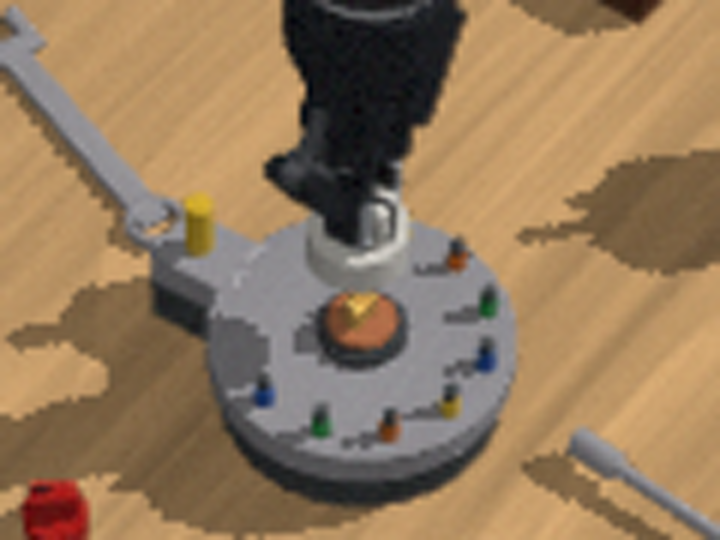

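```bash
python3 - <<'E'
from h import *
import pickle
from scipy.optimize import least_squares
o,m=pickle.load(open('w_s1.pkl','rb'));im=cv2.imread('pics/w_s1.png');hsv=cv2.cvtColor(im,cv2.COLOR_BGR2HSV)
g=((hsv[...,1]<60)&(hsv[...,2]>85)).astype('uint8');g[260:]=0
k,l,st,ce=cv2.connectedComponentsWithStats(g);i=l[200,330];print(st[i])
c=max(cv2.findContours((l==i).astype('uint8'),cv2.RETR_EXTERNAL,cv2.CHAIN_APPROX_NONE)[0],key=cv2.contourArea)[:,0]
c=c[c[:,1]<225]
P=np.array([onz(m,p,.048)[:2] for p in c])
for r0 in(.0737,.075):
    f=least_squares(lambda q:np.hypot(*(P-q).T)-r0,[.578,.017],loss='soft_l1',f_scale=.0005);print(r0,f.x,np.abs(f.fun).mean())
t=o['tcp_pos'];print('tcp',t)
zb=t[2]-.150
print('bar front/back',onz(m,(322.3,301.5),zb),onz(m,(322.3,373.5),zb))
cv2.imwrite('pics/s1z.png',cv2.resize(im[200:400,270:380],None,fx=3,fy=3,interpolation=cv2.INTER_CUBIC))
E
```

```text
[  220   132   213   128 19255]
0.0737 [0.57873509 0.01722573] 0.008072682269341689
0.075 [0.577083   0.01716222] 0.008273304008118092
tcp [0.57859232 0.02044517 0.30467414]
bar front/back [0.59429505 0.02093357 0.15467414] [0.55987547 0.01841652 0.15467414]
```

View pics/s1z.png

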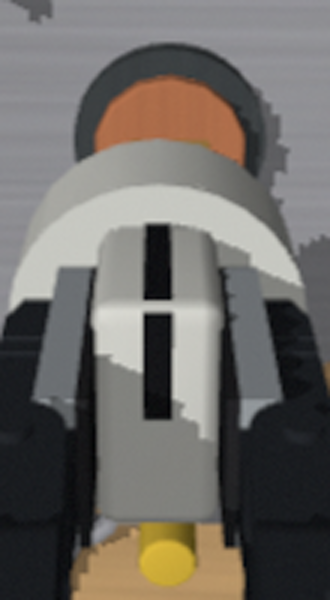

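>>> apply_moves(deltas=[{"xyz":[0.001,-0.0025,-0.01],"turn":0},{"xyz":[0,0,-0.01],"turn":0},{"xyz":[0,0,-0.007],"turn":0},{"xyz":[0,0,0],"turn":0},{"xyz":[0,0,0],"turn":0}])

```text
clock: 13.2
tcp_pos: [0.5795, 0.015, 0.2787]
orientation: [3.14, 0.106, -0.003]
contact_force: [-1.1, 0.5, -0.5]
grip_width: 0.0168
```

```bash
python3 look.py s2;python3 - <<'E'
from h import *
import pickle
from scipy.optimize import least_squares
im=grab_frame('side');crop(im,310,240,50,38,6,'pics/s2side.png')
im=grab_frame('scene');crop(im,315,230,50,38,6,'pics/s2sc.png')
o,m=pickle.load(open('w_s2.pkl','rb'));im=cv2.imread('pics/w_s2.png');hsv=cv2.cvtColor(im,cv2.COLOR_BGR2HSV)
g=((hsv[...,1]<60)&(hsv[...,2]>85)).astype('uint8');g[240:]=0
k,l,st,ce=cv2.connectedComponentsWithStats(g);i=l[185,330];print(st[i])
c=max(cv2.findContours((l==i).astype('uint8'),cv2.RETR_EXTERNAL,cv2.CHAIN_APPROX_NONE)[0],key=cv2.contourArea)[:,0]
c=c[c[:,1]<200]
P=np.array([onz(m,p,.048)[:2] for p in c])
r0=.0737
f=least_squares(lambda q:np.hypot(*(P-q).T)-r0,[.578,.017],loss='soft_l1',f_scale=.0005);print(r0,f.x,np.abs(f.fun).mean(),len(c))
t=o['tcp_pos'];print('tcp',t)
a,b=[onz(m,(322.3,y),t[2]-.150) for y in (301.5,373.5)];print('knob c',(a+b)/2)
E
```

```text
13.2 [0.5795 0.015  0.2787] yaw 0.0673 F [-1.1  0.5 -0.5] g 0.0168 qv 0.0168
[  200   135   236   105 17074]
0.0737 [0.57907902 0.01720753] 0.00027429057384191534 229
tcp [0.57945785 0.01497911 0.27874907]
knob c [0.57815639 0.01405971 0.12874907]
```

View pics/s2side.png

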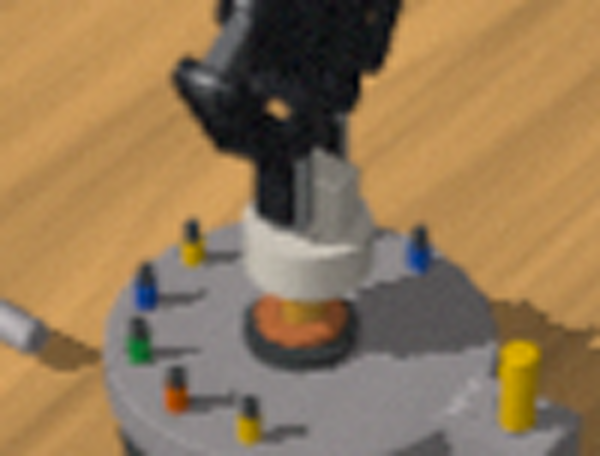

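View pics/s2sc.png

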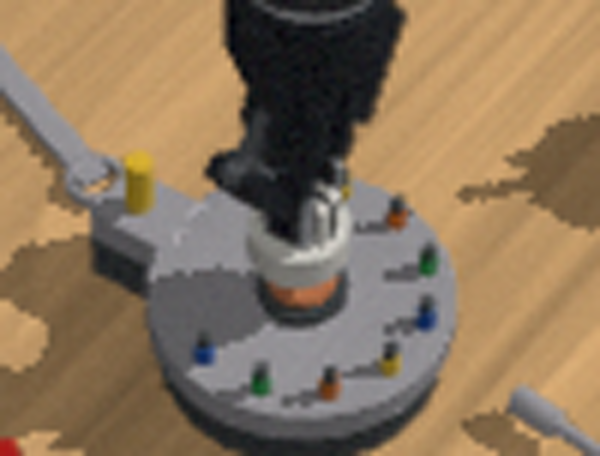

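View pics/w_s2.png

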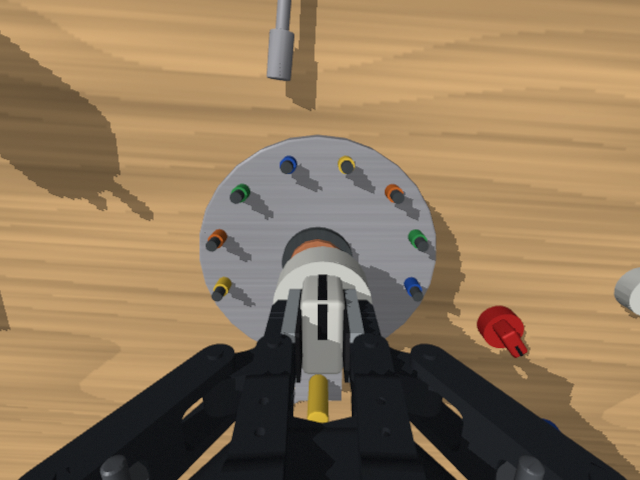

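The knob axis reads about 3 mm to -y of the disc axis (dark ring at column 316 against the knob at 322). I correct and re-check.

>>> apply_moves(deltas=[{"xyz":[0.0005,0.003,0],"turn":0},{"xyz":[0,0,0],"turn":0},{"xyz":[0,0,0],"turn":0},{"xyz":[0,0,0],"turn":0}])

```text
clock: 13.68
tcp_pos: [0.5804, 0.0185, 0.2799]
orientation: [3.14, 0.107, 0.001]
contact_force: [-0.2, 0.3, -1.2]
grip_width: 0.0166
```

```bash
cat > s.py <<'E'
from h import *
import pickle,sys
from scipy.optimize import least_squares
import look
tag=sys.argv[1];look.look(tag)
o,m=pickle.load(open(f'w_{tag}.pkl','rb'));im=cv2.imread(f'pics/w_{tag}.png');hsv=cv2.cvtColor(im,cv2.COLOR_BGR2HSV)
g=((hsv[...,1]<60)&(hsv[...,2]>85)).astype('uint8');g[240:]=0
k,l,st,ce=cv2.connectedComponentsWithStats(g);i=l[185,330]
c=max(cv2.findContours((l==i).astype('uint8'),cv2.RETR_EXTERNAL,cv2.CHAIN_APPROX_NONE)[0],key=cv2.contourArea)[:,0]
c=c[c[:,1]<200]
P=np.array([onz(m,p,.048)[:2] for p in c])
for r0 in(.0737,.0745):
    f=least_squares(lambda q:np.hypot(*(P-q).T)-r0,[.578,.017],loss='soft_l1',f_scale=.0005);print(r0,f.x,np.abs(f.fun).mean(),len(c))
t=o['tcp_pos']
a,b=[onz(m,(322.3,y),t[2]-.150) for y in (301.5,373.5)];print('knob c',(a+b)/2,np.rad2deg(np.arctan2(*(a-b)[:2][::-1])))
p=onz(m,(float(sys.argv[2]),float(sys.argv[3])),.082) if len(sys.argv)>2 else None
if p is not None: d=f.x-p[:2];print('pin',p,np.hypot(*d),np.rad2deg(np.arctan2(d[1],d[0])))
E
python3 s.py s3; python3 - <<'E'
from h import *
im=cv2.imread('pics/w_s3.png')
cv2.imwrite('pics/s3z.png',cv2.resize(im[210:430,255:385],None,fx=2.7,fy=2.7,interpolation=cv2.INTER_CUBIC))
E
```

```text
13.68 [0.5804 0.0185 0.2799] yaw 0.068 F [-0.2  0.3 -1.2] g 0.0166 qv 0.0024
0.0737 [0.57915398 0.01731735] 0.00030412849035878583 222
0.0745 [0.57824711 0.01726437] 0.0003936129479432548 222
knob c [0.57943602 0.01757613 0.12989852] 3.9328503390503586
```

View pics/s3z.png

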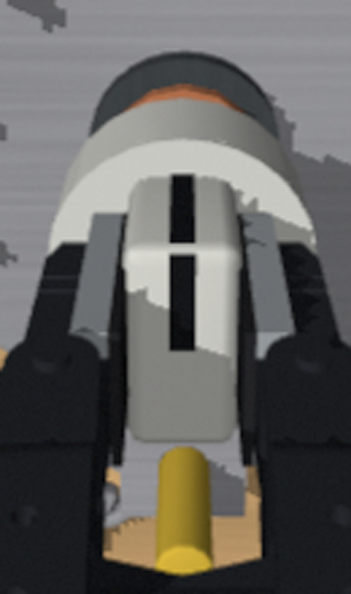

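The misalignment is now under 1 mm and the heading 3.9°. I descend onto the shaft.

>>> apply_moves(deltas=[{"xyz":[-0.0005,0,-0.004],"turn":0},{"xyz":[0,0,-0.004],"turn":0},{"xyz":[0,0,-0.003],"turn":0},{"xyz":[0,0,-0.003],"turn":0},{"xyz":[0,0,0],"turn":0},{"xyz":[0,0,0],"turn":0}])

```text
clock: 14.23
tcp_pos: [0.5799, 0.0184, 0.2654]
orientation: [-3.14, -0.106, 0.001]
contact_force: [0.5, -0.3, -0.9]
grip_width: 0.017
```

Underside is at about 0.068 with no resistance, so the bore is over the taper. I continue.

>>> apply_moves(deltas=[{"xyz":[0,0,-0.003],"turn":0},{"xyz":[0,0,-0.002],"turn":0},{"xyz":[0,0,0],"turn":0}])

```text
clock: 14.48
tcp_pos: [0.58, 0.0184, 0.2604]
orientation: [-3.14, -0.107, -0.001]
contact_force: [1.5, 0.4, -1.8]
grip_width: 0.0167
```

>>> apply_moves(deltas=[{"xyz":[0,0,-0.002],"turn":0},{"xyz":[0,0,-0.002],"turn":0},{"xyz":[0,0,0],"turn":0}])

```text
clock: 14.73
tcp_pos: [0.5801, 0.0184, 0.2568]
orientation: [-3.14, -0.106, -0.001]
contact_force: [-0.3, 1.0, 2.6]
grip_width: 0.0169
```

>>> apply_moves(deltas=[{"xyz":[0,0,-0.002],"turn":0},{"xyz":[0,0,-0.002],"turn":0},{"xyz":[0,0,0],"turn":0},{"xyz":[0,0,0],"turn":0}])

```text
clock: 15.07
tcp_pos: [0.58, 0.0184, 0.2534]
orientation: [3.14, 0.106, 0.001]
contact_force: [-0.7, -0.1, 8.0]
grip_width: 0.017
```

>>> apply_moves(deltas=[{"xyz":[0,0,-0.002],"turn":0},{"xyz":[0,0,-0.001],"turn":0},{"xyz":[0,0,0],"turn":0},{"xyz":[0,0,0],"turn":0}])

```text
clock: 15.4
tcp_pos: [0.5801, 0.0185, 0.252]
orientation: [3.139, 0.106, 0.002]
contact_force: [-5.7, 0.2, 20.8]
grip_width: 0.0165
```

The force rose from 8 N to 20.8 N with little travel (TCP 0.252, underside about 0.055), which means the hard stop. I verify by picture.

```bash
python3 s.py s4; python3 - <<'E'
from h import *
import pickle
im=cv2.imread('pics/w_s4.png')
im2=grab_frame('side');crop(im2,310,240,50,38,6,'pics/s4side.png')
S=camera_model('side')
for z in(.055,.075):print(z,proj(S,(.578,.017,z))) 
print((proj(S,(.578,.017,.102))-[260,202])*6)
E
```

```text
15.4 [0.5801 0.0185 0.252 ] yaw 0.0675 F [-5.7  0.2 20.8] g 0.0165 qv 0.002
0.0737 [0.57931362 0.01735501] 0.0003403444844615446 233
0.0745 [0.57843053 0.01730719] 0.00041423692347375543 233
knob c [0.57926001 0.01749624 0.10195367] 3.906953308796336
0.055 [311.16266929 254.57644085]
0.075 [311.16528973 247.67519244]
[307.01341242 216.97014617]
```

View pics/s4side.png

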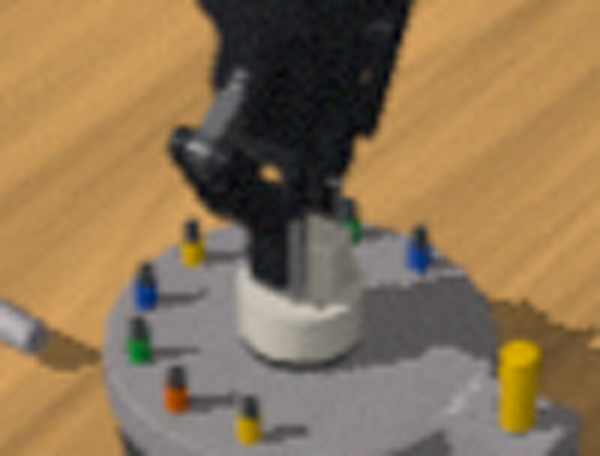

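View pics/w_s4.png

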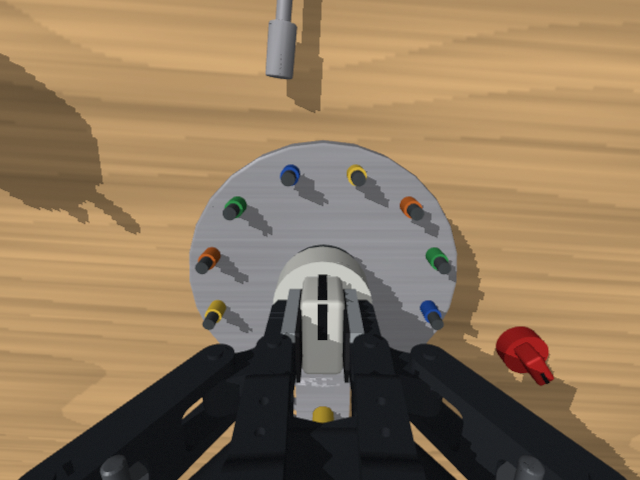

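The side view shows the skirt at (300,320) down over the collar with only the dark boss rim visible. The knob in the hand is unchanged and the pin is upright at (519,385). I check that the push holds steady.

>>> apply_moves(deltas=[{"xyz":[0,0,0],"turn":0},{"xyz":[0,0,0],"turn":0},{"xyz":[0,0,0],"turn":0},{"xyz":[0,0,0],"turn":0},{"xyz":[0,0,0],"turn":0},{"xyz":[0,0,0],"turn":0}])

```text
clock: 16.0
tcp_pos: [0.5801, 0.0185, 0.252]
orientation: [3.139, 0.106, 0.002]
contact_force: [-5.8, -0.9, 20.9]
grip_width: 0.0167
```

```bash
python3 - <<'E'
from h import *
o=readout.get_obs();print(o['clock'],o['tcp_pos'],o['contact_force'],o['grip_width'])
if o['contact_force'][2]>13: r.hand_in();print('handed in')
E
```

```text
16.0 [0.5800969  0.01850314 0.25196972] [-5.8116677  -0.94710452 20.9368216 ] 0.016726651774323073
the job is handed in; nothing more can be done
handed in
```

The pin is home in the ear and the ceramic knob is on the D-shaft, pressed to the stop and still held. I handed the job in at 16.0 s; no verdict is reported.

- **Pin:** I pushed it down until the wrist read 21.5 N. Its handle top then appeared within 1 px of where a fully seated pin should be, and this was before the knob was brought over.
- **Knob:** I gripped the larger off-white knob by its bar at 70 N and turned it to 3.9°; the carousel measured 3.8–4.1°. It went on without binding. The push rose from 8 N to a steady 20.9 N at the stop, with the underside at about 55 mm, worked out from the tool height.
- **Last pictures:** The knob was within about 1 mm of the carousel axis and the collar was covered. The pin was upright with no finger near it, and nothing in view on the board had shifted.
- **Checks that disagreed:** A sideways force of about 6 N came with the final push; the pin push had shown about 8.5 N. The disc-edge fit gave a radius of 73.7 mm against the stated 75 mm, so its centre is uncertain by about 0.5–1 mm. The first approach over the shaft was about 3 mm off because the arm had not settled; I corrected this before going down.

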